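# Uncover a tasting plate and turn it to the pass

## Task

Take the clear cover off the tasting plate and hang it by its loop on the hook. Then lift the plate straight up off its board, about a hand's breadth, and in the air, over the middle of the board, give it a quarter turn so that its blue end points to the side of the green token, keeping the plate level, the tomato in the middle of its well and everything else where it stands. Finish while still holding the plate up there, quiet and level: do not put it down or let go.

Things in the scene. Friction and masses are not known exactly. Their poses are not given: they have to be found in the camera images.
- board: Fixed dark wooden board on the steel table, 200 x 200 mm, 12 mm thick. Origin: centre of its underside; z up. The plate lies on it, long side about along the board's x. The board stands left or right of the robot's middle, turned up to 0.4 rad; the hook stand is on the other side.
- plate: Loose white oblong plate, 96 long (x) x 64 wide (y) x 24 mm high, flat upright sides (grasp across the 64 mm), 0.22 kg. In its middle a round dished well 54 mm across: a cone rising 10 degrees from its centre, 10 mm above the underside. The 16 mm at its +x end are blue. Origin: centre of underside; z up. Starts under the cover on the board's middle, blue end to the board's +x.
- well (a point): Point on the plate's vertical axis, 21 mm above the underside: the tomato's centre when it sits in the middle of the well.
- blue_end (a point): Middle of the plate's blue end face (48 mm from the plate's centre along its +x), 12 mm above the underside.
- tomato_center (a point): Centre of the loose red cherry tomato, a ball 22 mm across, 12 g; it rolls freely in the well of the plate.
- cover: Loose clear round cover, 136 mm across, 52 high, 0.16 kg, open side down on the board over the plate. On top an upright orange loop in its y-z plane (look through it along x): opening 34 wide (y), 46 high (52 to 98 mm above the rim), bar 8 mm thick; on the loop a grip tab 12 thick (x), 40 wide (y), 104 to 142 mm above the rim. Yaw within 0.6 rad of the board's. Origin: centre of the rim; z up.
- cover_tab (a point): Grip point in the cover's tab, 128 mm above the rim, on the cover's axis.
- cover_loop (a point): Underside of the loop's top bar (the point that rests on the hook), 98 mm above the rim, on the cover's axis.
- hook: Fixed dark hook stand: round foot 100 mm across, 12 mm thick, post 16 mm thick and 187 mm high, and a hook arm 10 mm thick that points from the post along the stand's -x, roughly to the robot, with an upturned tip. Origin: centre of the foot's underside; z up.
- hook_seat (a point): Where a loop should hang: top of the hook arm at its lowest stretch, 93 mm from the post's axis towards -x of the stand, 170 mm above the table. The arm's low stretch runs from 82 to 104 mm from the post.
- hook_tip (a point): Middle of the upturned end of the hook arm, 130 mm from the post's axis, 183 mm above the table; the bar is 10 mm thick, so its top is at 188 mm.
- green_token: Fixed flat green disc, 22 mm across, 4 mm thick, on the board 86 mm from the board's centre, on its +y or its -y side (varies). Origin: centre of its underside.
- white_token: Fixed flat white disc of the same size, on the other side of the board. Not needed.
- ramekin: Loose small blue ceramic ramekin, 68 mm across, 35 mm high; bystander, stands nearer the robot. Origin: centre of its underside.
- steel_cup: Loose small metal cup, 56 mm across, 55 mm high; bystander. Origin: centre of its underside.
- red_bottle: Loose red sauce bottle, 54 mm across, 170 mm high; bystander at the back. Origin: centre of its underside.
- amber_bottle: Loose amber glass bottle, 60 mm across, 190 mm high; bystander at the back. Origin: centre of its underside.
- pepper_mill: Loose turned wooden pepper mill, 54 mm across, 175 mm high; bystander at the right. Origin: centre of its underside.
- spatula: Loose spatula lying on the table at the left; bystander.
There are look-alikes about, which are no part of the job. What is shaped like the cover but brown, pink or purple is not meant.

How it is judged:
On the way, in this order (a step that is already met when the one before it is completed fails the run):
1. the cover hangs by its loop on the hook, let go (contact force between cover and hook above 0.1 N and height (world z) of cover above 0.05 m and horizontal distance between cover_loop and hook_seat below 0.03 m and distance between cover_loop and hook_seat below 0.035 m and contact force between the fingers and cover below 0.05 N), for 0.3 s.
2. the plate is lifted clear of the board, still lying as it did (not yet turned) (height (world z) of plate above 0.04 m and angle between the x axis of plate and the x axis of board, either way round below 0.35 rad and contact force between the fingers and plate above 1 N and contact force between plate and board below 0.05 N), for 0.1 s.
At the end, for the whole second after the job is handed in: Cover hangs free on the hook (loop within 30 mm of the seat). Plate gripped, underside 55 to 260 mm up, within 35 mm of over the board's middle, within 0.2 rad of a quarter turn, blue end on the green side, level to 0.09 rad, still; tomato within 7 mm of the well's middle (all of step 1 and height (world z) of plate between 0.055 and 0.26 m and horizontal distance between plate and board below 0.035 m and angle between the x axis of plate and the y axis of board, either way round below 0.2 rad and horizontal distance between blue_end and green_token below 0.085 m and angle between plate's own z axis and vertical below 0.09 rad and distance between tomato_center and well below 0.007 m and contact force between the fingers and plate above 2 N and linear speed of plate below 0.03 m/s and angular speed of plate below 0.15 rad/s and contact force between plate and board below 0.05 N and contact force between plate and cover below 0.05 N and contact force between plate and hook below 0.05 N); the arm keeps its last pose, push and grip.
It fails at once if the tomato strays more than 12 mm from the middle of the well (distance between tomato_center and well above 0.012 m).
It fails at once if the plate tilts by more than 0.17 rad (angle between plate's own z axis and vertical above 0.17 rad).
It fails at once if the plate is turned on the board instead of in the air (contact force between plate and board above 0.05 N and angle between the x axis of plate and the x axis of board, either way round above 0.5 rad).
It fails at once if a bystander is moved by more than 30 mm (distance of any of ramekin, steel_cup, red_bottle, amber_bottle, pepper_mill, spatula from where it was at the start of the episode above 0.03 m).
It also fails if it takes over 67 s, if anything falls off the work surface, if the arm or the gripper's body presses on something with over 40 N, if the wrist force passes 120 N, or if a joint passes its speed limit or range.

## Robot

A 6-joint arm with a two-finger parallel gripper is mounted at the origin on the work surface. World frame = base frame: x ahead of the robot, y to its left, z up, the work surface at z = 0. Lengths are in m, angles in rad, forces in N, time in s.
With the tool pointing down it reaches from about 0.25 to 0.725 m from the base axis. Payload 4 kg.
Tool frame: the origin (TCP) lies midway between the tips of the shut fingers; the grasp point (between the pads) lies 19 mm behind it (manip.grip_depth is the distance from the TCP to the grasp point, in m); z points along the fingers, y is the line along which they close (so a half turn about z gives the same grasp; the last joint's range is limited). The gripper opens to 85 mm and grips with 20 to 120 N. Pads are 22 mm wide; open, the fingers measure 114 mm over their backs; the gripper's body (76 mm by 85 mm) begins 54 mm behind the grasp point. The pads swing forward as they close: fully open they stand 13 mm farther back than shut.
Start: joints at [1.344, 0.241, 0.005, 1.335, 0, 1.571], TCP at [0.112, 0.487, 0.231] pointing down, gripper open.
Joint ranges: [-2.72, 2.72], [-1.05, 1.87], [-1.09, 1.28], [-1.99, 2.15], [-1.42, 1.44], [-3.14, 3.14]. Speed limits (rad/s): [2.79, 2.79, 3.14, 3.14, 3.14, 3.14].

## Interface

Orientations are given as a 3x3 rotation matrix whose columns are the frame's x, y, z axes.
In Python, from workcell import manip, imaging, order, finder gives the robot as it stands.
- The arm moves only by the tool apply_moves, never from a script. Its argument "commands" is a list of rows, each an object of numbers: "dx", "dy", "dz": the shift along the world's x, y, z scaled (see below); "twist": the turn about the world's z scaled (see below). In form: [{"dx": .., "dy": .., "dz": .., "twist": ..}, ...]. A call has 1 to 5 rows; each row shifts and turns the commanded pose from where the row before left it; what a row does not reach is not made up. The controller multiplies each number of a shift by 0.5 m and each number of a turn by 180 degrees. A row lasts 1/12 s, in which the tool goes at most 41.7 mm and 7.16 degrees, less where a joint would pass 70% of its speed; a pose out of reach is approached as far as the arm can. A call with a number of a shift or a turn outside -1 to 1 is refused whole. A call with a gripper value outside its range is refused whole. "fingers" is the closure, from -1 (fully open) to 1 (shut), set as the call begins (left out, the last holds). The fingers move at their own pace and stop on an object; "force" is the grip in N (left out, the last holds). Time passes only in rows, so rows that do not move let the fingers close. It gives the time, the measured TCP pose, the force, the opening and the grip force at its end, in the units of the state.
- manip.sense(): the state, without advancing time (a new reading comes with each control period).
- imaging.snapshot(name): name is "side" or "top" or "wrist"; returns the picture (480x640x3 uint8, red, green, blue); there is no depth.
- imaging.camera_model(name): a dict with "fx", "fy", "cx", "cy" (pixels), "xyz" and "attitude" of the camera in the world. Camera axes: x right, y down, z forward; pixel columns grow to the right and rows downward; lengths in m; the calibration is good to about 2 mm. A picture is of the moment at which its call begins: read the wrist's pose just before it. camera_model takes no time and is no camera call; for the wrist camera it gives the pose at the moment of the call.
- order.sign_off(): hands the job in; it is judged then, once.
Trained networks look in the newest picture that a camera, given by its name, has taken for a name from the list of things; names that differ only in an ending like _2 or _b are one class to them, and where a whole thing is asked for, a point or a joint stands for the part that bears it (a point fixed in the world has none). Each returns a list of dicts, best first, with "score" (0 to 1); they miss things now and then, are a little off and sometimes report something else, mostly with a low value. They report only what shows in the picture. A call takes as long as a camera call. They do not tell look-alikes from the thing itself.
- finder.search_frame(camera, query): "xy" ([column, row] in pixels, amid what is visible of it).
The state is a dict: "time_s": time; "joint_positions": joint angles; "joint_vel": joint speeds; "joint_torque": joint torques, N m; "ee_pos": TCP position; "tool_rot": TCP orientation; "contact_force": force on the tool from outside, world axes, zero at the start; "moment": the same for the moment, N m; "width": opening from 0.0 (shut) to 1.0 (fully open); "grasp_force": force on a finger pad.
Only numpy, scipy, OpenCV 4.12 (cv2) and the standard library are available. Lean on these libraries where they do the work, as an engineer would, in place of code of your own. Each camera call takes 0.05 s, during which the arm holds its last target. There are 200 camera calls.

## Working session

There is one attempt and no reset: what is moved stays moved. The work goes in short steps, Python scripts to look and compute and a tool call to move; the robot and the scene stay as the last step left them, time stands still between calls to the robot, and variables do not carry over. Pictures are saved under pics/ and viewed, at most 10 in all, crops included, and the job is handed in when it is done.

Besides the shell and the picture viewer there is one more tool, called after "Call:" as name(argument=value, ...), one argument or row to a line, values as JSON. apply_moves: Moves the arm, as the interface text tells. Its arguments: {"type":"object","properties":{"commands":{"type":"array"},"fingers":{"type":"number"},"force":{"type":"number"}},"required":["commands"]}

```bash
ls; mkdir -p pics; cat > h.py <<'E'
import numpy as np, cv2
from workcell import manip, imaging, order, finder
def snap(c,save=None):
    m=imaging.camera_model(c); im=imaging.snapshot(c)
    if save: cv2.imwrite('pics/'+save+'.png',im[:,:,::-1])
    return im,m
def proj(m,p):
    R=np.array(m['attitude']); q=R.T@(np.array(p)-np.array(m['xyz']))
    return np.array([m['fx']*q[0]/q[2]+m['cx'],m['fy']*q[1]/q[2]+m['cy']])
def ray(m,uv):
    R=np.array(m['attitude']); d=R@np.array([(uv[0]-m['cx'])/m['fx'],(uv[1]-m['cy'])/m['fy'],1.])
    return np.array(m['xyz']),d/np.linalg.norm(d)
def at_z(m,uv,z):
    o,d=ray(m,uv); return o+d*(z-o[2])/d[2]
def tri(obs):
    A=np.zeros((3,3));b=np.zeros(3)
    for m,uv in obs:
        o,d=ray(m,uv);P=np.eye(3)-np.outer(d,d);A+=P;b+=P@o
    x=np.linalg.solve(A,b)
    return x,[np.round(proj(m,x)-np.array(uv),1) for m,uv in obs]
E
python3 - <<'E'
from h import *
ims=[]
for c in ['top','side']:
    im,m=snap(c,c+'0'); print(c,{k:np.round(v,3).tolist() for k,v in m.items()})
    for q in ['cover','cover_tab','cover_loop','hook','hook_seat','hook_tip','green_token','white_token','board','plate','tomato_center']:
        print(q,[(np.round(r['xy']).tolist(),round(r['score'],2)) for r in finder.search_frame(c,q)[:4]])
print(manip.sense()['time_s'],manip.grip_depth)
E
```

```text
pics
top {'fx': 622.403, 'fy': 622.403, 'cx': 311.212, 'cy': 244.273, 'xyz': [0.231, -0.0, 1.814], 'attitude': [[0.026, -0.981, 0.192], [-1.0, -0.024, 0.015], [-0.01, -0.192, -0.981]]}
cover [([487.0, 328.0], 0.96), ([403.0, 180.0], 0.88), ([399.0, 243.0], 0.81), ([406.0, 317.0], 0.67)]
cover_tab [([402.0, 179.0], 0.95), ([487.0, 328.0], 0.74), ([399.0, 240.0], 0.72), ([406.0, 322.0], 0.58)]
cover_loop [([409.0, 320.0], 0.81), ([485.0, 326.0], 0.65), ([403.0, 180.0], 0.59), ([403.0, 246.0], 0.57)]
hook [([238.0, 237.0], 0.74), ([295.0, 168.0], 0.56)]
hook_seat [([238.0, 233.0], 0.58), ([392.0, 268.0], 0.3), ([140.0, 221.0], 0.23)]
hook_tip [([240.0, 236.0], 0.61), ([392.0, 268.0], 0.36)]
green_token []
white_token [([371.0, 244.0], 0.44)]
board [([392.0, 266.0], 0.89)]
plate []
tomato_center []
side {'fx': 466.684, 'fy': 466.684, 'cx': 321.551, 'cy': 237.1, 'xyz': [0.345, -0.906, 0.88], 'attitude': [[0.974, -0.129, 0.185], [-0.226, -0.606, 0.763], [0.014, -0.785, -0.619]]}
cover [([352.0, 340.0], 0.96), ([262.0, 363.0], 0.67), ([263.0, 454.0], 0.65), ([438.0, 325.0], 0.62)]
cover_tab [([261.0, 366.0], 0.74), ([349.0, 333.0], 0.68), ([438.0, 326.0], 0.57), ([263.0, 454.0], 0.56)]
cover_loop [([265.0, 453.0], 0.92), ([356.0, 336.0], 0.84), ([260.0, 361.0], 0.81), ([437.0, 324.0], 0.64)]
hook [([315.0, 219.0], 0.83)]
hook_seat [([319.0, 224.0], 0.76)]
hook_tip [([319.0, 217.0], 0.76)]
green_token [([364.0, 372.0], 0.48)]
white_token []
board []
plate [([357.0, 337.0], 0.69)]
tomato_center []
1.2 0.0187
```

```bash
python3 - <<'E'
import cv2
a=cv2.imread('pics/top0.png')[100:400,120:560];b=cv2.imread('pics/side0.png')[150:480,180:540]
cv2.imwrite('pics/topc.png',cv2.resize(a,None,fx=1.8,fy=1.8,interpolation=3));cv2.imwrite('pics/sidec.png',cv2.resize(b,None,fx=1.8,fy=1.8,interpolation=3))
E
```

```text
(no output)
```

View pics/topc.png

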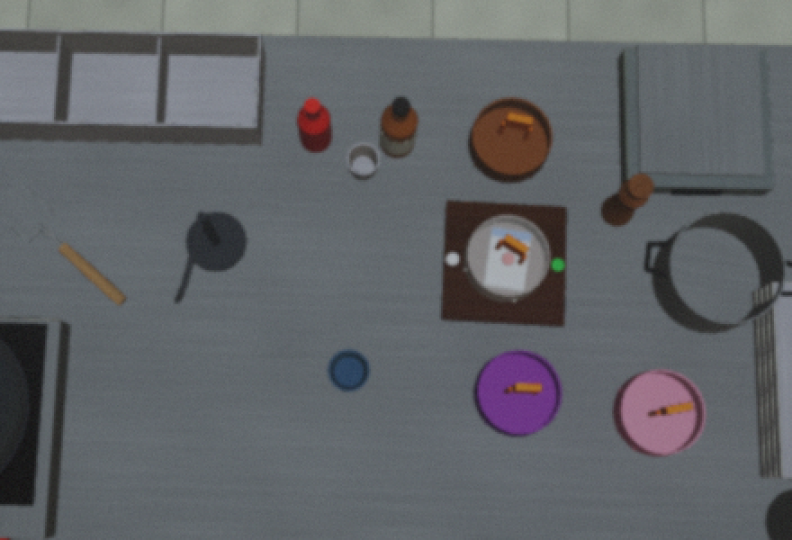

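View pics/sidec.png

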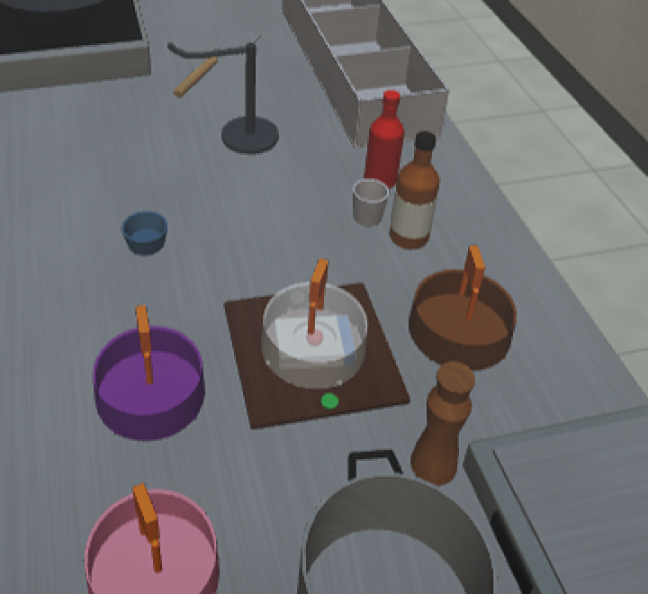

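The top view shows four covers: clear (402,243), brown (403,180), purple (406,318) and pink (487,328). The clear one is meant: it is colourless, on the dark board, with the plate visible inside. In the top crops the green token is to the right (−y) and the hook is at the left (tip ≈(220,265), foot ≈(240,234)). The enlarged crops confirm this, so next I'll measure.

```bash
python3 - <<'E'
from h import *
mt=imaging.camera_model('top');ms=imaging.camera_model('side')
T=lambda p:np.array(p)/1.8+[120,100]; S=lambda p:np.array(p)/1.8+[180,150]
c=[at_z(mt,T(p),.012)[:2] for p in [(446,202),(567,207),(564,325),(442,319)]]
print('board corners',np.round(c,3).tolist(),'c',np.mean(c,0)); x=(c[0]+c[1]-c[2]-c[3]); print('yaw',np.arctan2(x[1],x[0]))
g,w=at_z(mt,T((558,265)),.016),at_z(mt,T((453,259)),.016)
print('green',g,'white',w,'mid',(g+w)/2,'yaw',np.arctan2((w-g)[1],(w-g)[0])-np.pi/2,np.linalg.norm(g-w))
# hook
for n,t,s in [('tip',(180,299),(172,47)),('posttop',(203,217),(251,45)),('tab',(515,241),(319,270))]:
    p,r=tri([(mt,T(t)),(ms,S(s))]);print(n,p,r)
print('foot',at_z(mt,T((217,241)),.012), at_z(ms,S((250,134)),.012))
# orange tab mask
for f,m,roi in [('top0',mt,(380,225,425,262)),('side0',ms,(330,285,375,345))]:
    im=cv2.imread('pics/%s.png'%f); hsv=cv2.cvtColor(im,cv2.COLOR_BGR2HSV)
    k=cv2.inRange(hsv,(5,140,60),(20,255,255)); M=np.zeros_like(k); x0,y0,x1,y1=roi; M[y0:y1,x0:x1]=k[y0:y1,x0:x1]
    pts=cv2.findNonZero(M)[:,0]; print(f,len(pts),pts.min(0),pts.max(0),cv2.minAreaRect(pts))
im=cv2.imread('pics/top0.png')[215:275,375:430];im2=cv2.imread('pics/side0.png')[280:380,310:410]
cv2.imwrite('pics/cc.png',np.hstack([cv2.resize(im,(400,436),interpolation=3),cv2.resize(im2,(400,436),interpolation=3)]))
E
```

```text
board corners [[0.685, -0.139], [0.681, -0.339], [0.484, -0.332], [0.489, -0.135]] c [ 0.58486496 -0.23614303]
yaw -0.030449334860777274
green [ 0.58228018 -0.32239075  0.016     ] white [ 0.58809938 -0.15127098  0.016     ] mid [ 0.58518978 -0.23683086  0.016     ] yaw -0.0339934706393108 0.17121868493028972
tip [0.48752187 0.26544822 0.17811856] [array([ 0. , -0.6]), array([-0.6,  0.1])]
posttop [0.61162851 0.23676931 0.18347674] [array([ 0.1, -0.6]), array([-0.6,  0.1])]
tab [ 0.59131613 -0.23393729  0.1477007 ] [array([-0. ,  0.3]), array([ 0.3, -0.1])]
foot [0.6096726  0.23672739 0.012     ] [0.61137477 0.22752888 0.012     ]
top0 73 [398 231] [412 243] ((405.5768737792969, 236.38458251953125), (15.254256248474121, 6.1017022132873535), 33.6900634765625)
side0 216 [351 294] [361 334] ((355.54656982421875, 314.05755615234375), (7.9037017822265625, 40.617698669433594), 6.009005546569824)
```

View pics/cc.png

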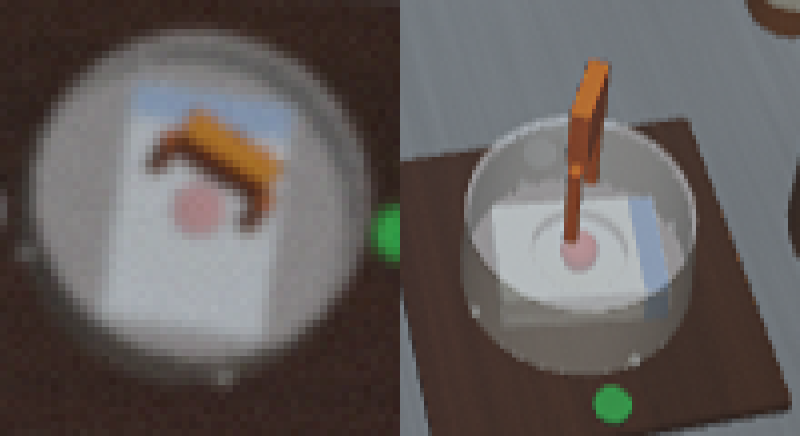

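```bash
python3 - <<'E'
from h import *
s=manip.sense();print(s['time_s'],s['ee_pos'],np.round(s['tool_rot'],3).tolist(),s['width'],s['joint_positions'])
m=imaging.camera_model('wrist');R=np.array(s['tool_rot']);print(R.T@(np.array(m['xyz'])-s['ee_pos']),np.round(R.T@np.array(m['attitude']),3).tolist(),m['fx'])
E
```

```text
1.2 [0.11242104 0.4871909  0.23129957] [[-0.974, 0.225, 0.0], [0.225, 0.974, -0.0], [-0.0, -0.0, -1.0]] 1.0006658534689663 [ 1.34401824e+00  2.40595079e-01  4.97554356e-03  1.33518543e+00
 -9.72527328e-06  1.57079554e+00]
[ 0.06746436 -0.00034522 -0.14241374] [[0.001, -0.963, -0.27], [1.0, 0.001, 0.001], [-0.0, -0.27, 0.963]] 354.2962959126089
```

Call:
apply_moves(
  commands=[
    {"dx":0.0524,"dy":-0.0576,"dz":0.0145,"twist":0.035},
    {"dx":0.0524,"dy":-0.0576,"dz":0.0145,"twist":0.035},
    {"dx":0.0524,"dy":-0.0576,"dz":0.0145,"twist":0.035},
    {"dx":0.0524,"dy":-0.0576,"dz":0.0145,"twist":0.035},
    {"dx":0.0524,"dy":-0.0576,"dz":0.0145,"twist":0.035},
  ],
)

```text
time_s: 1.62
ee_pos: [0.2404, 0.3464, 0.2669]
tool_rot: [[-0.952, -0.307, 0.0], [-0.307, 0.952, 0.0], [-0.0, 0.0, -1.0]]
contact_force: [0.0, 0.4, 0.3]
width: 1.001
grasp_force: 0.0
```

Call:
apply_moves(
  commands=[
    {"dx":0.0524,"dy":-0.0576,"dz":0.0145,"twist":0.035},
    {"dx":0.0524,"dy":-0.0576,"dz":0.0145,"twist":0.035},
    {"dx":0.0524,"dy":-0.0576,"dz":0.0145,"twist":0.035},
    {"dx":0.0524,"dy":-0.0576,"dz":0.0145,"twist":0.035},
    {"dx":0.0524,"dy":-0.0576,"dz":0.0145,"twist":0.035},
  ],
)

```text
time_s: 2.03
ee_pos: [0.3593, 0.2169, 0.2998]
tool_rot: [[-0.692, -0.722, 0.001], [-0.722, 0.692, 0.0], [-0.001, -0.0, -1.0]]
contact_force: [0.8, 1.3, -0.9]
width: 1.0
grasp_force: 0.0
```

Call:
apply_moves(
  commands=[
    {"dx":0.0524,"dy":-0.0576,"dz":0.0145,"twist":0.034},
    {},
  ],
)

```text
schema error: expected keys dx, dy, dz, twist
```

```bash
python3 - <<'E'
from h import *
s=manip.sense();print(s['time_s'],s['ee_pos'],np.round(s['tool_rot'],3).tolist())
im,m=snap('wrist','w1');np.savez('pics/w1.npz',**m)
for q in ['hook','hook_tip','hook_seat']:
    print(q,[(np.round(r['xy']).tolist(),round(r['score'],2)) for r in finder.search_frame('wrist',q)[:3]])
for n,p in [('tip',(.4875,.2654,.183)),('seat',(.521,.258,.17)),('post',(.6116,.2368,.187)),('foot',(.6105,.235,.012))]: print(n,proj(m,p))
E
```

```text
2.0333 [0.3592817  0.21694485 0.29975245] [[-0.692, -0.722, 0.001], [-0.722, 0.692, 0.0], [-0.001, -0.0, -1.0]]
hook [([228.0, 349.0], 0.77)]
hook_tip [([225.0, 351.0], 0.8)]
hook_seat [([223.0, 350.0], 0.94)]
tip [252.20971492 370.00156877]
seat [223.34376192 377.80205079]
post [132.184355   435.71384475]
foot [197.39532818 329.87451763]
```

View pics/w1.png

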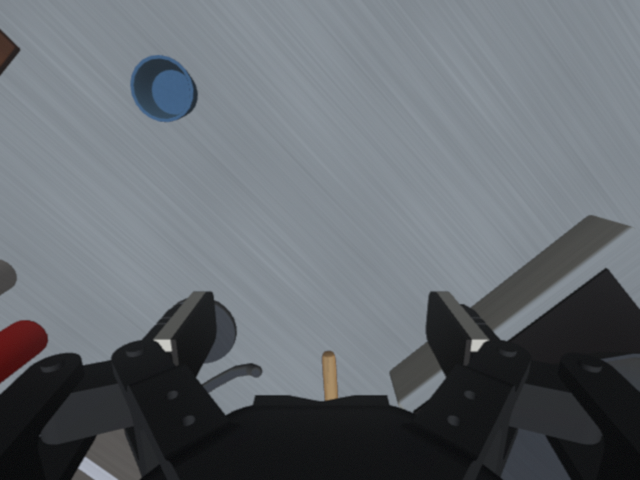

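Call:
apply_moves(
  commands=[
    {"dx":0.035,"dy":-0.0727,"dz":0,"twist":0.034},
    {"dx":0.035,"dy":-0.0727,"dz":0,"twist":0},
    {"dx":0.035,"dy":-0.0727,"dz":0,"twist":0},
    {"dx":0.035,"dy":-0.0727,"dz":0,"twist":0},
    {"dx":0.035,"dy":-0.0727,"dz":0,"twist":0},
  ],
)

```text
time_s: 2.65
ee_pos: [0.4443, 0.0403, 0.299]
tool_rot: [[-0.621, -0.784, -0.0], [-0.784, 0.621, 0.0], [-0.0, 0.001, -1.0]]
contact_force: [1.0, 0.3, 0.7]
width: 0.997
grasp_force: 0.0
```

Call:
apply_moves(
  commands=[
    {"dx":0.035,"dy":-0.0727,"dz":0,"twist":0},
    {"dx":0.035,"dy":-0.0727,"dz":0,"twist":0},
    {"dx":0.035,"dy":-0.0727,"dz":0,"twist":0},
    {"dx":0.035,"dy":-0.0727,"dz":0,"twist":0},
    {"dx":0.035,"dy":-0.0727,"dz":0,"twist":0},
  ],
)

```text
time_s: 3.07
ee_pos: [0.5326, -0.1413, 0.2988]
tool_rot: [[-0.622, -0.783, -0.0], [-0.783, 0.622, 0.001], [-0.0, 0.001, -1.0]]
contact_force: [0.9, 0.8, 0.9]
width: 0.999
grasp_force: 0.0
```

Call:
apply_moves(
  commands=[
    {"dx":0.035,"dy":-0.0727,"dz":0,"twist":0},
    {"dx":0.035,"dy":-0.0727,"dz":0,"twist":0},
    {"dx":0,"dy":0,"dz":0,"twist":0},
    {"dx":0,"dy":0,"dz":0,"twist":0},
    {"dx":0,"dy":0,"dz":0,"twist":0},
  ],
)

```text
time_s: 3.48
ee_pos: [0.567, -0.2125, 0.2982]
tool_rot: [[-0.622, -0.783, -0.002], [-0.783, 0.622, 0.001], [0.0, 0.002, -1.0]]
contact_force: [-0.4, 0.4, 0.2]
width: 1.001
grasp_force: 0.0
```

```bash
python3 - <<'E'
from h import *
s=manip.sense();print(s['time_s'],s['ee_pos'],np.round(s['tool_rot'],3).tolist())
im,m=snap('wrist','w2')
for n,p in [('tabtop',(.591,-.234,.154)),('board',(.585,-.2365,.012)),('g',(.5823,-.3224,.016)),('w',(.5881,-.1513,.016))]: print(n,proj(m,p))
hsv=cv2.cvtColor(im,cv2.COLOR_RGB2HSV);k=cv2.inRange(hsv,(5,140,60),(20,255,255))
n,l,st,c=cv2.connectedComponentsWithStats(k)
for i in range(1,n):
    if st[i,4]>100: print(st[i],c[i],cv2.minAreaRect(cv2.findNonZero((l==i).astype('uint8'))))
E
```

```text
3.4833 [ 0.56696253 -0.2125128   0.29820949] [[-0.622, -0.783, -0.002], [-0.783, 0.622, 0.001], [0.0, 0.002, -1.0]]
tabtop [282.63209211 219.13590942]
board [296.97637541 188.06746178]
g [250.99370353 128.50184901]
w [338.08510851 243.27876532]
[ 447    0   60   59 1774] [479.88387824  24.63866967] ((478.35205078125, 24.433528900146484), (57.47107696533203, 41.15934753417969), 56.9293212890625)
[ 44  75  39  17 310] [63.43548387 81.9       ] ((64.00000762939453, 82.0), (38.460365295410156, 12.521980285644531), 26.56505012512207)
[274 176  19  62 745] [283.60268456 209.87114094] ((282.8414001464844, 206.694091796875), (60.90548324584961, 16.777109146118164), 87.61405944824219)
[ 101  243  110  105 6129] [151.43857073 289.76880405] ((144.57504272460938, 286.06463623046875), (81.88903045654297, 113.9910659790039), 54.782405853271484)
```

View pics/w2.png

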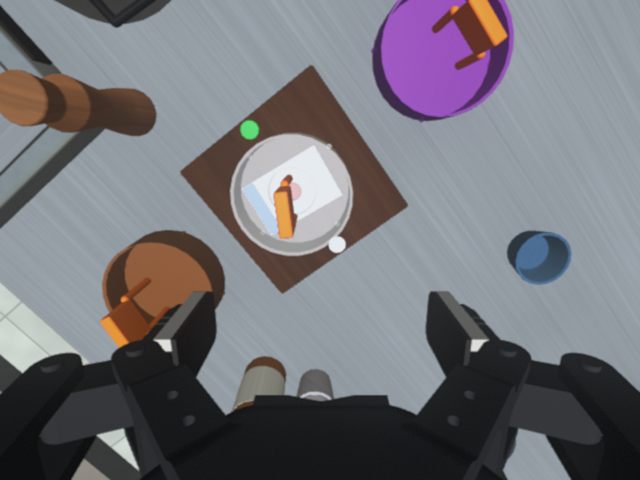

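```bash
cat > fit.py <<'E'
from h import *
from scipy.optimize import minimize
def box(x,y,z): return [(a,b,c) for a in x for b in y for c in z]
B=[box((-.006,.006),(-.02,.02),(.104,.142)),box((-.004,.004),(-.025,.025),(.098,.106)),box((-.004,.004),(-.025,-.017),(.052,.1)),box((-.004,.004),(.017,.025),(.052,.1))]
def render(m,p,k=4):
    x,y,z,t=p;c,s=np.cos(t),np.sin(t);M=np.zeros((480*k,640*k),'uint8')
    for b in B:
        q=np.array([proj(m,(x+c*u-s*v,y+s*u+c*v,z+w)) for u,v,w in b])
        cv2.fillConvexPoly(M,cv2.convexHull(((q+.5)*k).astype('float32')).astype(np.int32),255)
    return cv2.resize(M,(640,480),interpolation=cv2.INTER_AREA)/255.
def omask(im,roi):
    h=cv2.cvtColor(im,cv2.COLOR_RGB2HSV);k=cv2.inRange(h,(3,110,40),(22,255,255));M=np.zeros(k.shape);a,b,c,d=roi;M[b:d,a:c]=k[b:d,a:c]/255.;return M
def fit(views,p0):
    def f(p):
        e=0
        for m,M in views:
            r=render(m,p);e+=np.abs(r-M).sum()/M.sum()
        return e
    s=np.array([[0,0,0,0],[.01,0,0,0],[0,.01,0,0],[0,0,.008,0],[0,0,0,.15]])+p0
    r=minimize(f,p0,method='Nelder-Mead',options=dict(initial_simplex=s,xatol=2e-4,fatol=1e-3,maxiter=150));return r.x,r.fun
E
python3 - <<'E'
from fit import *
rd=lambda f:cv2.imread('pics/%s.png'%f)[:,:,::-1].copy()
V=[(imaging.camera_model('wrist'),omask(rd('w2'),(265,165,305,245))),(imaging.camera_model('top'),omask(rd('top0'),(380,225,425,262))),(imaging.camera_model('side'),omask(rd('side0'),(335,285,375,345)))]
for t in (-.45,-.6): print(fit(V,np.array([.588,-.236,.012,t])))
print(fit(V[:1],np.array([.588,-.236,.012,-.55])))
E
```

```text
(array([ 0.58981556, -0.23516265,  0.00653251, -0.54238636]), np.float64(1.1681992731738564))
(array([ 0.59004639, -0.23504651,  0.00682506, -0.53601889]), np.float64(1.173158677083472))
(array([ 0.5982743 , -0.23158493, -0.02630812, -0.57589439]), np.float64(0.11275611368142763))
```

Call:
apply_moves(
  commands=[
    {"dx":0.022,"dy":-0.0225,"dz":-0.05,"twist":0.021},
    {"dx":0.022,"dy":-0.0225,"dz":-0.05,"twist":0.021},
    {"dx":0,"dy":0,"dz":-0.05,"twist":0},
    {"dx":0,"dy":0,"dz":-0.04,"twist":0},
    {"dx":0,"dy":0,"dz":0,"twist":0},
  ],
  fingers=-0.3,
  force=40,
)

```text
time_s: 3.95
ee_pos: [0.5863, -0.2335, 0.1999]
tool_rot: [[-0.512, -0.859, -0.008], [-0.859, 0.512, 0.003], [0.001, 0.008, -1.0]]
contact_force: [-1.0, -0.8, -1.0]
width: 0.648
grasp_force: 0.0
```

Call:
apply_moves(
  commands=[
    {"dx":0,"dy":0,"dz":0,"twist":0},
    {"dx":0,"dy":0,"dz":0,"twist":0},
  ],
)

```text
time_s: 4.12
ee_pos: [0.5896, -0.2356, 0.2066]
tool_rot: [[-0.513, -0.858, 0.003], [-0.858, 0.513, -0.001], [-0.001, -0.003, -1.0]]
contact_force: [0.7, 0.1, -0.0]
width: 0.648
grasp_force: 0.0
```

```bash
python3 - <<'E'
from fit import *
s=manip.sense();R=np.array(s['tool_rot']);print(s['time_s'],s['ee_pos'],np.arctan2(R[1,1],R[0,1]),s['width'])
im,m=snap('wrist','w3')
p0=np.array([.5895,-.235,.010,-.54]);uv=proj(m,p0[:3]+[0,0,.128]).astype(int);print(uv)
M=omask(im,(uv[0]-50,uv[1]-90,uv[0]+50,uv[1]+90));print(M.sum())
rd=lambda f:cv2.imread('pics/%s.png'%f)[:,:,::-1].copy()
x,e=fit([(m,M)],p0);print(x,e)
x,e=fit([(m,M),(imaging.camera_model('top'),omask(rd('top0'),(380,225,425,262))),(imaging.camera_model('side'),omask(rd('side0'),(335,285,375,345)))],p0);print(x,e)
r=render(m,x);o=im.copy();o[...,1]=np.maximum(o[...,1],(r*255).astype('uint8')//2);o=o[...,::-1];cv2.imwrite('pics/w3o.png',o)
E
```

```text
4.1167 [ 0.58964856 -0.23560533  0.2065532 ] 2.6027974678991925 0.6483089389893248
[323 250]
1591.0
[ 0.59164871 -0.23175445 -0.00263265 -0.56402695] 0.06545396285478364
[ 0.59018175 -0.2339131   0.00538409 -0.53339399] 1.04011103688972
```

View pics/w3o.png

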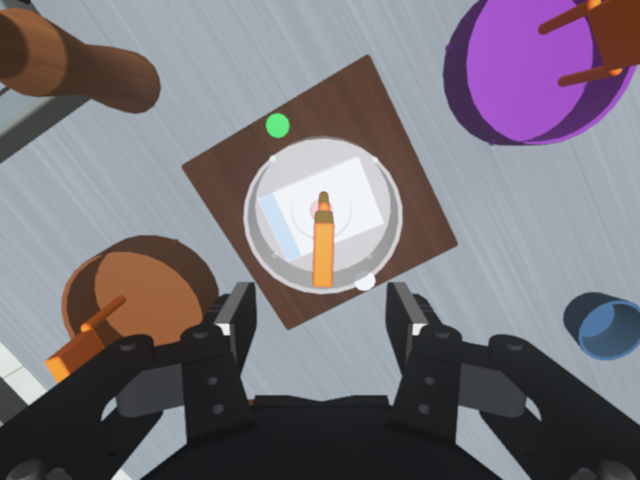

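Call:
apply_moves(
  commands=[
    {"dx":0,"dy":0,"dz":-0.06,"twist":0},
    {"dx":0,"dy":0,"dz":-0.05,"twist":0},
    {"dx":0,"dy":0,"dz":-0.046,"twist":0},
    {"dx":0,"dy":0,"dz":0,"twist":0},
    {"dx":0,"dy":0,"dz":0,"twist":0},
  ],
)

```text
time_s: 4.58
ee_pos: [0.5889, -0.2364, 0.1269]
tool_rot: [[-0.514, -0.858, -0.0], [-0.858, 0.514, 0.0], [0.0, 0.0, -1.0]]
contact_force: [-0.5, -0.0, 1.0]
width: 0.653
grasp_force: 0.0
```

Call:
apply_moves(
  commands=[
    {"dx":0,"dy":0,"dz":0,"twist":0},
    {"dx":0,"dy":0,"dz":0,"twist":0},
    {"dx":0,"dy":0,"dz":0,"twist":0},
    {"dx":0,"dy":0,"dz":0,"twist":0},
    {"dx":0,"dy":0,"dz":0,"twist":0},
  ],
  fingers=1,
  force=50,
)

```text
time_s: 5.0
ee_pos: [0.5895, -0.2371, 0.1277]
tool_rot: [[-0.515, -0.857, 0.002], [-0.857, 0.515, -0.001], [-0.0, -0.002, -1.0]]
contact_force: [-1.3, 0.4, 4.0]
width: 0.129
grasp_force: 53.2
```

Call:
apply_moves(
  commands=[
    {"dx":0,"dy":0,"dz":0,"twist":0},
    {"dx":0,"dy":0,"dz":0,"twist":0},
  ],
)

```text
time_s: 5.17
ee_pos: [0.5896, -0.2371, 0.1277]
tool_rot: [[-0.515, -0.857, 0.002], [-0.857, 0.515, -0.001], [-0.0, -0.002, -1.0]]
contact_force: [-1.0, 0.6, 5.4]
width: 0.129
grasp_force: 53.3
```

Call:
apply_moves(
  commands=[
    {"dx":0,"dy":0,"dz":0.02,"twist":0},
    {"dx":0,"dy":0,"dz":0.04,"twist":0},
    {"dx":0,"dy":0,"dz":0.05,"twist":0},
    {"dx":0,"dy":0,"dz":0.05,"twist":0},
    {"dx":0,"dy":0,"dz":0.04,"twist":0},
  ],
)

```text
time_s: 5.58
ee_pos: [0.5889, -0.2366, 0.2279]
tool_rot: [[-0.515, -0.857, 0.0], [-0.857, 0.515, 0.0], [-0.0, -0.0, -1.0]]
contact_force: [0.9, 0.5, -0.3]
width: 0.126
grasp_force: 52.4
```

Call:
apply_moves(
  commands=[
    {"dx":-0.015,"dy":0.05,"dz":0,"twist":0.01},
    {"dx":-0.02,"dy":0.065,"dz":0,"twist":0.01},
    {"dx":-0.02,"dy":0.065,"dz":0,"twist":0.01},
    {"dx":-0.02,"dy":0.065,"dz":0,"twist":0.01},
    {"dx":-0.02,"dy":0.065,"dz":0,"twist":0.01},
  ],
)

```text
time_s: 6.0
ee_pos: [0.5404, -0.0804, 0.226]
tool_rot: [[-0.373, -0.928, -0.001], [-0.928, 0.373, 0.0], [-0.0, 0.001, -1.0]]
contact_force: [0.8, 0.8, -2.9]
width: 0.131
grasp_force: 52.4
```

Call:
apply_moves(
  commands=[
    {"dx":-0.02,"dy":0.065,"dz":0,"twist":0.01},
    {"dx":-0.02,"dy":0.065,"dz":0,"twist":0.01},
    {"dx":-0.02,"dy":0.065,"dz":0,"twist":0.01},
    {"dx":-0.02,"dy":0.065,"dz":0,"twist":0.01},
    {"dx":-0.02,"dy":0.065,"dz":0,"twist":0.01},
  ],
)

```text
time_s: 6.42
ee_pos: [0.4903, 0.0822, 0.2262]
tool_rot: [[-0.223, -0.975, -0.001], [-0.975, 0.223, 0.0], [0.0, 0.001, -1.0]]
contact_force: [0.8, 0.3, -1.4]
width: 0.13
grasp_force: 52.4
```

Call:
apply_moves(
  commands=[
    {"dx":-0.02,"dy":0.065,"dz":0,"twist":0},
    {"dx":-0.02,"dy":0.065,"dz":0,"twist":0},
    {"dx":-0.02,"dy":0.065,"dz":0,"twist":0},
    {"dx":-0.02,"dy":0.065,"dz":0,"twist":0},
    {"dx":-0.02,"dy":0.05,"dz":0,"twist":0},
  ],
)

```text
time_s: 6.83
ee_pos: [0.4404, 0.238, 0.2262]
tool_rot: [[-0.223, -0.975, -0.001], [-0.975, 0.223, 0.0], [-0.0, 0.001, -1.0]]
contact_force: [0.2, -0.3, -1.5]
width: 0.13
grasp_force: 52.3
```

Call:
apply_moves(
  commands=[
    {"dx":0,"dy":0,"dz":0,"twist":0},
    {"dx":0,"dy":0,"dz":0,"twist":0},
    {"dx":0,"dy":0,"dz":0,"twist":0},
    {"dx":0,"dy":0,"dz":0,"twist":0},
  ],
)

```text
time_s: 7.17
ee_pos: [0.4416, 0.2349, 0.2261]
tool_rot: [[-0.226, -0.974, -0.0], [-0.974, 0.226, -0.001], [0.001, 0.0, -1.0]]
contact_force: [-0.6, -0.8, -1.3]
width: 0.133
grasp_force: 52.3
```

Call:
apply_moves(
  commands=[
    {"dx":-0.01,"dy":0.03,"dz":-0.013,"twist":0},
    {"dx":-0.01,"dy":0.03,"dz":-0.012,"twist":0},
    {"dx":0,"dy":0.022,"dz":0,"twist":0},
    {"dx":0,"dy":0,"dz":0,"twist":0},
    {"dx":0,"dy":0,"dz":0,"twist":0},
  ],
)

```text
time_s: 7.58
ee_pos: [0.432, 0.2764, 0.2139]
tool_rot: [[-0.225, -0.974, 0.0], [-0.974, 0.225, -0.001], [0.0, -0.001, -1.0]]
contact_force: [0.5, 0.8, -1.8]
width: 0.128
grasp_force: 52.3
```

Call:
apply_moves(
  commands=[
    {"dx":0,"dy":0,"dz":0,"twist":0},
    {"dx":0,"dy":0,"dz":0,"twist":0},
    {"dx":0,"dy":0,"dz":0,"twist":0},
  ],
)

```text
time_s: 7.83
ee_pos: [0.4318, 0.2762, 0.214]
tool_rot: [[-0.225, -0.974, 0.0], [-0.974, 0.225, 0.0], [-0.0, -0.0, -1.0]]
contact_force: [-0.3, 0.0, -2.1]
width: 0.126
grasp_force: 52.3
```

```bash
python3 - <<'E'
from h import *
s=manip.sense();R=np.array(s['tool_rot']);p=np.array(s['ee_pos']);print(s['time_s'],p,np.arctan2(R[1,1],R[0,1]))
L=p-[0,0,.0177]
o=[]
for c,z in [('side',5),('wrist',1)]:
    im,m=snap(c,c+'4')
    for n,q in [('loop',L),('tip',(.4875,.2654,.183)),('seat',(.521,.258,.17)),('post',(.6116,.2368,.187))]: print(c,n,proj(m,q).round(1))
    print([(n,[(np.round(r['xy']).tolist(),round(r['score'],2)) for r in finder.search_frame(c,n)[:1]]) for n in ['hook_tip','cover_loop']])
    if c=='side': u=proj(m,(.5,.26,.18)).astype(int); print(u);o.append(cv2.resize(im[u[1]-50:u[1]+50,u[0]-65:u[0]+65],(780,600),interpolation=3))
cv2.imwrite('pics/s4c.png',o[0][:,:,::-1])
E
```

```text
7.8333 [0.43179324 0.27622847 0.21399318] 2.914254566570089
side loop [254.9 170.9]
side tip [274.9 174.8]
side seat [286.9 178.7]
side post [318.9 174.1]
[('hook_tip', [([316.0, 216.0], 0.93)]), ('cover_loop', [([262.0, 364.0], 0.72)])]
[279 176]
wrist loop [321.9 282.1]
wrist tip [213.7 275.4]
wrist seat [159.3 267.1]
wrist post [-36.3 278.2]
[('hook_tip', [([121.0, 235.0], 0.87)]), ('cover_loop', [([321.0, 232.0], 0.57)])]
```

View pics/s4c.png

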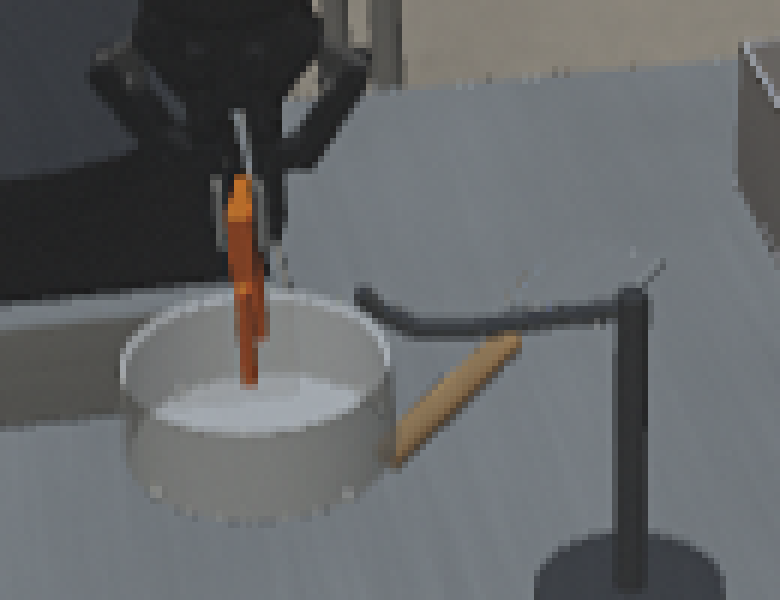

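View pics/wrist4.png

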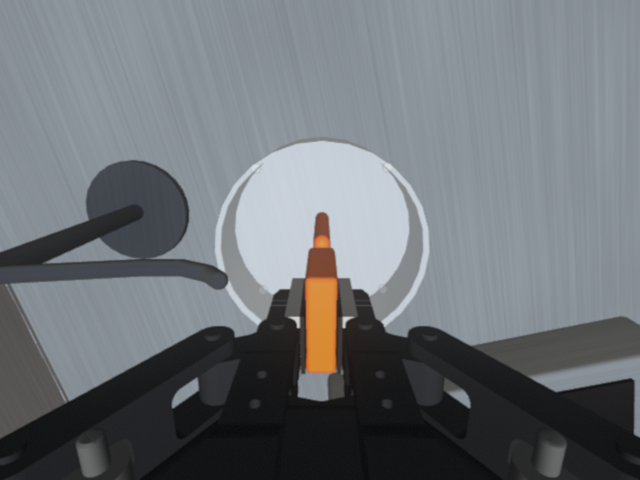

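Call:
apply_moves(
  commands=[
    {"dx":0.0357,"dy":-0.0073,"dz":0,"twist":0},
    {"dx":0.0357,"dy":-0.0073,"dz":0,"twist":0},
    {"dx":0.0357,"dy":-0.0073,"dz":0,"twist":0},
    {"dx":0.0357,"dy":-0.0073,"dz":0,"twist":0},
    {"dx":0.0357,"dy":-0.0073,"dz":0,"twist":0},
  ],
)

```text
time_s: 8.55
ee_pos: [0.5214, 0.2584, 0.2136]
tool_rot: [[-0.224, -0.975, -0.0], [-0.975, 0.224, -0.0], [0.0, 0.0, -1.0]]
contact_force: [-0.1, 0.7, -1.5]
width: 0.131
grasp_force: 52.4
```

Call:
apply_moves(
  commands=[
    {"dx":0,"dy":0,"dz":0,"twist":0},
    {"dx":0,"dy":0,"dz":0,"twist":0},
    {"dx":0,"dy":0,"dz":0,"twist":0},
  ],
)

```text
time_s: 8.8
ee_pos: [0.5201, 0.2585, 0.2133]
tool_rot: [[-0.224, -0.974, -0.001], [-0.974, 0.224, -0.0], [0.0, 0.001, -1.0]]
contact_force: [0.2, -0.1, -1.5]
width: 0.128
grasp_force: 52.3
```

```bash
python3 - <<'E'
from h import *
im,m=snap('side','side5');im2,_=snap('wrist','wrist5')
a=cv2.resize(im[136:226,230:330],(500,450),interpolation=3);b=im2[200:425,170:470][:, :]
cv2.imwrite('pics/s5c.png',np.hstack([a,cv2.resize(b,(300,225)).repeat(2,0)])[:,:,::-1])
print(manip.sense()['ee_pos'],manip.sense()['contact_force'])
E
```

```text
[0.51987641 0.2587458  0.21367639] [-0.170959    0.53499035 -2.41870025]
```

View pics/s5c.png

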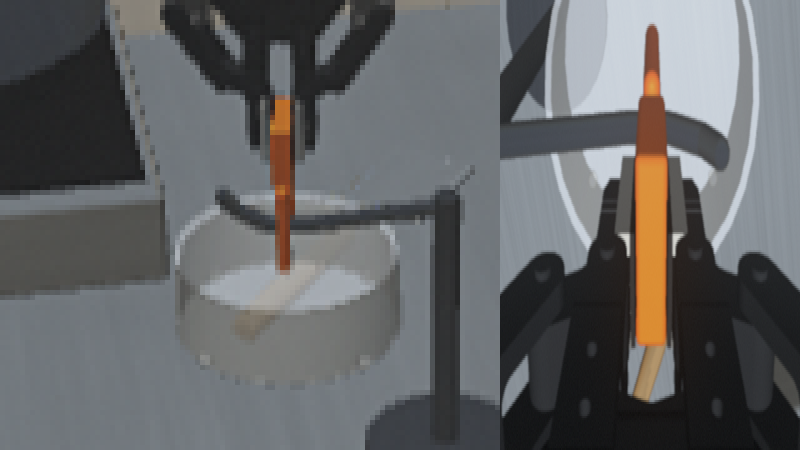

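The hook arm now runs through the loop at the low stretch, so I'm lowering the cover.

Call:
apply_moves(
  commands=[
    {"dx":0,"dy":0,"dz":-0.016,"twist":0},
    {"dx":0,"dy":0,"dz":-0.016,"twist":0},
    {"dx":0,"dy":0,"dz":-0.014,"twist":0},
    {"dx":0,"dy":0,"dz":0,"twist":0},
    {"dx":0,"dy":0,"dz":0,"twist":0},
  ],
)

```text
time_s: 9.32
ee_pos: [0.5199, 0.2583, 0.1896]
tool_rot: [[-0.224, -0.975, -0.002], [-0.975, 0.224, -0.001], [0.001, 0.002, -1.0]]
contact_force: [-0.4, 0.3, -1.9]
width: 0.127
grasp_force: 52.3
```

Call:
apply_moves(
  commands=[
    {"dx":0,"dy":0,"dz":-0.004,"twist":0},
    {"dx":0,"dy":0,"dz":0,"twist":0},
    {"dx":0,"dy":0,"dz":0,"twist":0},
  ],
)

```text
time_s: 9.57
ee_pos: [0.5208, 0.2586, 0.1889]
tool_rot: [[-0.224, -0.974, 0.0], [-0.974, 0.224, 0.0], [-0.0, -0.0, -1.0]]
contact_force: [0.2, -0.5, -1.5]
width: 0.128
grasp_force: 52.3
```

Still hanging free in the gripper; lower 1 mm at a time.

Call:
apply_moves(
  commands=[
    {"dx":0,"dy":0,"dz":-0.003,"twist":0},
    {"dx":0,"dy":0,"dz":0,"twist":0},
    {"dx":0,"dy":0,"dz":0,"twist":0},
  ],
)

```text
time_s: 9.82
ee_pos: [0.521, 0.2587, 0.1877]
tool_rot: [[-0.224, -0.974, 0.001], [-0.974, 0.224, 0.001], [-0.001, -0.001, -1.0]]
contact_force: [-0.3, -0.4, 0.3]
width: 0.129
grasp_force: 52.8
```

Call:
apply_moves(
  commands=[
    {"dx":0,"dy":0,"dz":-0.003,"twist":0},
    {"dx":0,"dy":0,"dz":0,"twist":0},
    {"dx":0,"dy":0,"dz":0,"twist":0},
  ],
)

```text
time_s: 10.07
ee_pos: [0.5211, 0.2588, 0.1874]
tool_rot: [[-0.224, -0.974, 0.002], [-0.974, 0.224, 0.001], [-0.002, -0.002, -1.0]]
contact_force: [-1.6, -0.5, 6.0]
width: 0.13
grasp_force: 53.6
```

Call:
apply_moves(
  commands=[
    {"dx":0,"dy":0,"dz":0,"twist":0},
    {"dx":0,"dy":0,"dz":0,"twist":0},
    {"dx":0,"dy":0,"dz":0,"twist":0},
  ],
  fingers=0.46,
)

```text
time_s: 10.32
ee_pos: [0.5206, 0.2586, 0.1856]
tool_rot: [[-0.224, -0.974, -0.0], [-0.974, 0.224, -0.0], [0.0, 0.0, -1.0]]
contact_force: [0.0, 0.6, 0.7]
width: 0.272
grasp_force: 0.0
```

Call:
apply_moves(
  commands=[
    {"dx":0,"dy":0,"dz":0.01,"twist":0},
    {"dx":0,"dy":0,"dz":0.03,"twist":0},
    {"dx":0,"dy":0,"dz":0.04,"twist":0},
    {"dx":0,"dy":0,"dz":0.05,"twist":0},
    {"dx":0,"dy":0,"dz":0.05,"twist":0},
  ],
)

```text
time_s: 10.73
ee_pos: [0.5203, 0.2584, 0.2763]
tool_rot: [[-0.224, -0.975, -0.001], [-0.975, 0.224, -0.001], [0.001, 0.001, -1.0]]
contact_force: [0.8, 1.1, -0.3]
width: 0.267
grasp_force: 0.0
```

```bash
python3 - <<'E'
from h import *
im,m=snap('side','side6');im2,_=snap('wrist','wrist6');print(manip.sense()['ee_pos'])
a=cv2.resize(im[136:226,230:330],(500,450),interpolation=3);b=cv2.resize(im2,(300,225)).repeat(2,0)
cv2.imwrite('pics/s6c.png',np.hstack([a,b])[:,:,::-1])
E
```

```text
[0.52266101 0.25955235 0.28086574]
```

View pics/s6c.png

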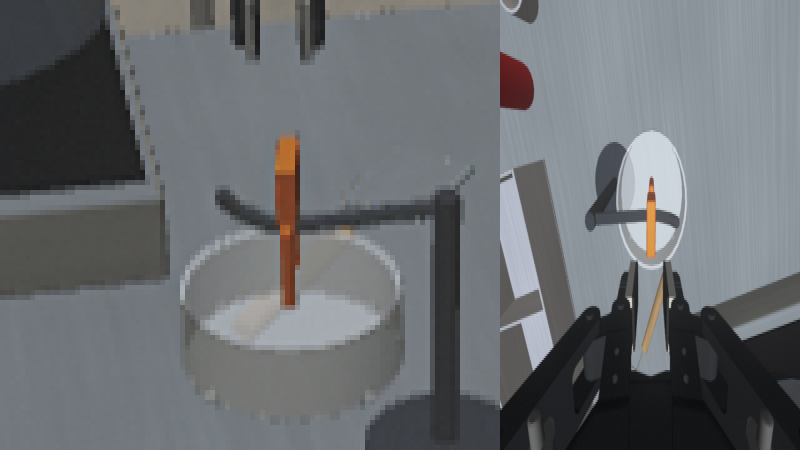

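The cover hangs on the hook, released. Now for the plate.

Call:
apply_moves(
  commands=[
    {"dx":0.01,"dy":-0.07,"dz":0,"twist":-0.0365},
    {"dx":0.01,"dy":-0.07,"dz":0,"twist":-0.0365},
    {"dx":0.01,"dy":-0.07,"dz":0,"twist":-0.0365},
    {"dx":0.01,"dy":-0.07,"dz":0,"twist":-0.0365},
    {"dx":0.01,"dy":-0.07,"dz":0,"twist":-0.0365},
  ],
  fingers=-1,
)

```text
time_s: 11.25
ee_pos: [0.5453, 0.0821, 0.275]
tool_rot: [[-0.721, -0.693, -0.001], [-0.693, 0.721, -0.0], [0.001, 0.001, -1.0]]
contact_force: [0.6, -0.9, -0.4]
width: 0.954
grasp_force: 0.0
```

Call:
apply_moves(
  commands=[
    {"dx":0.01,"dy":-0.07,"dz":0,"twist":-0.0365},
    {"dx":0.01,"dy":-0.07,"dz":0,"twist":-0.0365},
    {"dx":0.01,"dy":-0.07,"dz":0,"twist":-0.0365},
    {"dx":0.01,"dy":-0.07,"dz":0,"twist":-0.0365},
    {"dx":0.01,"dy":-0.07,"dz":0,"twist":-0.0365},
  ],
)

```text
time_s: 11.67
ee_pos: [0.5704, -0.0931, 0.2751]
tool_rot: [[-0.982, -0.191, -0.001], [-0.191, 0.982, 0.0], [0.001, 0.0, -1.0]]
contact_force: [0.4, 1.0, 0.6]
width: 1.003
grasp_force: 0.0
```

Call:
apply_moves(
  commands=[
    {"dx":0.01,"dy":-0.07,"dz":-0.03,"twist":-0.0365},
    {"dx":0.01,"dy":-0.07,"dz":-0.03,"twist":-0.0365},
    {"dx":0.005,"dy":-0.07,"dz":-0.03,"twist":0},
    {"dx":0,"dy":-0.07,"dz":-0.03,"twist":0},
    {"dx":0,"dy":0,"dz":0,"twist":0},
  ],
)

```text
time_s: 12.08
ee_pos: [0.5805, -0.2372, 0.2104]
tool_rot: [[-0.999, 0.039, -0.007], [0.039, 0.999, -0.0], [0.007, -0.0, -1.0]]
contact_force: [-1.1, -0.1, -1.3]
width: 1.005
grasp_force: 0.0
```

Call:
apply_moves(
  commands=[
    {"dx":0,"dy":0,"dz":0,"twist":0},
    {"dx":0,"dy":0,"dz":0,"twist":0},
    {"dx":0,"dy":0,"dz":0,"twist":0},
    {"dx":0,"dy":0,"dz":0,"twist":0},
  ],
)

```text
time_s: 12.42
ee_pos: [0.5838, -0.2301, 0.2167]
tool_rot: [[-1.0, 0.029, 0.001], [0.029, 1.0, -0.0], [-0.001, -0.0, -1.0]]
contact_force: [-0.2, -0.3, 0.2]
width: 1.003
grasp_force: 0.0
```

```bash
python3 - <<'E'
from h import *
s=manip.sense();R=np.array(s['tool_rot']);print(s['time_s'],s['ee_pos'],np.arctan2(R[1,1],R[0,1]),s['width'])
im,m=snap('wrist','w7')
for n,p in [('board',(.585,-.2365,.012)),('platetop',(.585,-.2365,.036)),('g',(.5823,-.3224,.016)),('w',(.5881,-.1513,.016))]: print(n,proj(m,p).round(1))
h=cv2.cvtColor(im,cv2.COLOR_RGB2HSV)
def comps(k,z,name):
    n,l,st,c=cv2.connectedComponentsWithStats(k)
    for i in range(1,n):
        if st[i,4]>300:
            r=cv2.minAreaRect(cv2.findNonZero((l==i).astype('uint8')));b=cv2.boxPoints(r)
            print(name,st[i].tolist(),r,[at_z(m,q,z)[:2].round(4).tolist() for q in b],at_z(m,r[0],z)[:2].round(4))
comps(cv2.inRange(h,(0,120,80),(4,255,255)),.033,'tom')
comps(cv2.inRange(h,(0,0,150),(179,60,255)),.036,'white')
comps(cv2.inRange(h,(95,50,120),(120,255,255)),.036,'blue')
E
```

```text
12.4167 [ 0.58375116 -0.23009393  0.21667712] 1.5413417977400283 1.0030276500364093
board [314.8 207.6]
platetop [314.3 212.7]
g [227.4 208.2]
w [401.2 209.1]
tom [302, 207, 20, 20, 312] ((311.5, 216.5), (19.0, 19.0), 90.0) [[0.5799, -0.2479], [0.5804, -0.2302], [0.5987, -0.2307], [0.5982, -0.2487]] [ 0.5892 -0.2394]
white [0, 0, 640, 414, 156405] ((319.49993896484375, 206.49996948242188), (638.9998779296875, 412.99993896484375), 0.0) [[0.8006, -0.5908], [0.4048, -0.4814], [0.4193, 0.0281], [0.8206, 0.114]] [ 0.5793 -0.2315]
white [275, 161, 79, 95, 5698] ((312.8985290527344, 207.67105102539062), (72.23123931884766, 88.20228576660156), 6.054191589355469) [[0.618, -0.2778], [0.5361, -0.2641], [0.5447, -0.2], [0.6277, -0.2092]] [ 0.5802 -0.2377]
white [390, 200, 23, 22, 384] ((401.0000305175781, 211.0), (21.21320343017578, 21.21320343017578), 45.0) [[0.5853, -0.1699], [0.5716, -0.1564], [0.5861, -0.142], [0.6001, -0.1555]] [ 0.5857 -0.156 ]
white [0, 347, 47, 20, 765] ((23.007614135742188, 356.7892761230469), (18.6251277923584, 46.48390197753906), 88.49256896972656) [[0.7194, -0.5688], [0.7193, -0.5201], [0.7417, -0.525], [0.7417, -0.5745]] [ 0.7304 -0.5471]
white [72, 431, 56, 49, 1756] ((99.49998474121094, 455.0), (54.99999237060547, 47.99999237060547), -0.0) [[0.8962, -0.5319], [0.8271, -0.5167], [0.8289, -0.455], [0.898, -0.4673]] [ 0.8618 -0.4926]
blue [583, 0, 57, 26, 756] ((611.0, 12.5), (25.0, 56.0), 90.0) [[0.4181, -0.0165], [0.4193, 0.0281], [0.4372, 0.0319], [0.4359, -0.0135]] [0.4276 0.0075]
blue [274, 248, 68, 21, 975] ((307.42816162109375, 257.6708984375), (66.831787109375, 14.666060447692871), 6.115502834320068) [[0.6319, -0.2777], [0.6172, -0.2752], [0.6262, -0.2118], [0.6411, -0.2135]] [ 0.6291 -0.2446]
```

View pics/w7.png

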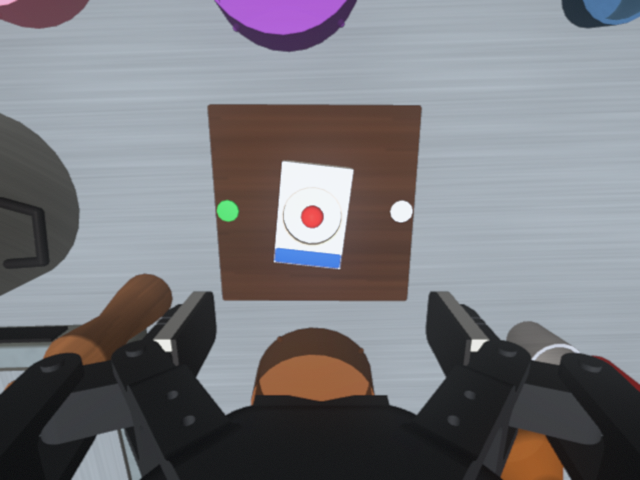

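The plate sits at about pixel (313,215), turned slightly, with the tomato centred at (312,216). The green token at (227,211) is on the −y side. I'm aligning and descending.

Call:
apply_moves(
  commands=[
    {"dx":0.008,"dy":-0.0174,"dz":0,"twist":-0.017},
    {"dx":0,"dy":0,"dz":-0.05,"twist":-0.017},
    {"dx":0,"dy":0,"dz":-0.06,"twist":0},
    {"dx":0,"dy":0,"dz":-0.06,"twist":0},
    {"dx":0,"dy":0,"dz":-0.04,"twist":0},
  ],
)

```text
time_s: 12.88
ee_pos: [0.5865, -0.2386, 0.1086]
tool_rot: [[-0.991, 0.136, -0.002], [0.136, 0.991, 0.001], [0.002, 0.0, -1.0]]
contact_force: [-0.2, -0.4, 0.3]
width: 1.001
grasp_force: 0.0
```

Call:
apply_moves(
  commands=[
    {"dx":0,"dy":0,"dz":0,"twist":0},
    {"dx":0,"dy":0,"dz":0,"twist":0},
    {"dx":0,"dy":0,"dz":0,"twist":0},
    {"dx":0,"dy":0,"dz":0,"twist":0},
  ],
)

```text
time_s: 13.22
ee_pos: [0.5889, -0.2404, 0.1134]
tool_rot: [[-0.991, 0.137, 0.004], [0.137, 0.991, -0.002], [-0.005, -0.001, -1.0]]
contact_force: [0.0, 0.0, -0.5]
width: 1.0
grasp_force: 0.0
```

```bash
cat > pl.py <<'E'
from h import *
def plate(m,im,zt=.036,zm=.033):
    s=manip.sense();R=np.array(s['tool_rot']);print(s['time_s'],np.round(s['ee_pos'],4),'yawy',np.arctan2(R[1,1],R[0,1]),s['width'])
    h=cv2.cvtColor(im,cv2.COLOR_RGB2HSV)
    for nm,k,z in [('tom',cv2.inRange(h,(0,120,80),(4,255,255)),zm),('white',cv2.inRange(h,(0,0,185),(179,50,255)),zt),('blue',cv2.inRange(h,(100,120,100),(120,255,255)),zt)]:
        n,l,st,c=cv2.connectedComponentsWithStats(k)
        for i in range(1,n):
            r=cv2.minAreaRect(cv2.findNonZero((l==i).astype('uint8')))
            q=at_z(m,r[0],z)
            if st[i,4]>200 and np.hypot(*(q[:2]-s['ee_pos'][:2]))<.075:
                b=np.array([at_z(m,p,z)[:2] for p in cv2.boxPoints(r)]);e=b[1]-b[0];f=b[2]-b[1]
                print(nm,st[i].tolist(),q[:2].round(4),'sides',np.linalg.norm(e).round(4),np.linalg.norm(f).round(4),'ang',np.arctan2(e[1],e[0]).round(3),np.arctan2(f[1],f[0]).round(3))
E
python3 - <<'E'
from pl import *
im,m=snap('wrist','w8');plate(m,im)
print(proj(m,(.588,-.2388,.033)))
E
```

```text
13.2667 [ 0.5888 -0.2405  0.1133] yawy 1.4329248647328812 0.9996506003772553
tom [309, 229, 28, 28, 530] [ 0.5892 -0.2397] sides 0.0175 0.0186 ang 1.434 -0.125
white [0, 0, 640, 393, 143079] [ 0.558  -0.2373] sides 0.3461 0.26 ang 1.434 0.105
white [272, 168, 105, 131, 11216] [ 0.5821 -0.2377] sides 0.0871 0.0636 ang 2.967 1.434
blue [278, 291, 92, 19, 1614] [ 0.6291 -0.2445] sides 0.0133 0.0615 ang 2.958 1.419
[323.5643411  240.53458532]
```

Call:
apply_moves(
  commands=[
    {"dx":0,"dy":0.003,"dz":-0.05,"twist":0},
    {"dx":0,"dy":0,"dz":-0.05,"twist":0},
    {"dx":0,"dy":0,"dz":-0.04,"twist":0},
    {"dx":0,"dy":0,"dz":-0.026,"twist":0},
    {"dx":0,"dy":0,"dz":0,"twist":0},
  ],
)

```text
time_s: 13.68
ee_pos: [0.5856, -0.238, 0.0256]
tool_rot: [[-0.99, 0.138, -0.004], [0.138, 0.99, 0.001], [0.004, 0.001, -1.0]]
contact_force: [-0.5, -0.9, -0.4]
width: 1.002
grasp_force: 0.0
```

Call:
apply_moves(
  commands=[
    {"dx":0,"dy":0,"dz":-0.015,"twist":0},
    {"dx":0,"dy":0,"dz":-0.015,"twist":0},
    {"dx":0,"dy":0,"dz":0,"twist":0},
    {"dx":0,"dy":0,"dz":0,"twist":0},
    {"dx":0,"dy":0,"dz":0,"twist":0},
  ],
)

```text
time_s: 14.1
ee_pos: [0.5877, -0.2389, 0.0135]
tool_rot: [[-0.99, 0.138, 0.001], [0.138, 0.99, -0.001], [-0.001, -0.0, -1.0]]
contact_force: [0.4, -0.3, -0.8]
width: 0.998
grasp_force: 0.0
```

Call:
apply_moves(
  commands=[
    {"dx":0,"dy":0,"dz":-0.007,"twist":0},
    {"dx":0,"dy":0,"dz":0,"twist":0},
    {"dx":0,"dy":0,"dz":0,"twist":0},
    {"dx":0,"dy":0,"dz":0,"twist":0},
  ],
  fingers=-0.6,
  force=20,
)

```text
time_s: 14.43
ee_pos: [0.5877, -0.2387, 0.0098]
tool_rot: [[-0.99, 0.138, 0.001], [0.138, 0.99, -0.0], [-0.001, -0.0, -1.0]]
contact_force: [0.7, 0.5, 3.5]
width: 0.806
grasp_force: 21.0
```

Call:
apply_moves(
  commands=[
    {"dx":0,"dy":0,"dz":0,"twist":0},
    {"dx":0,"dy":0,"dz":0,"twist":0},
    {"dx":0,"dy":0,"dz":0,"twist":0},
    {"dx":0,"dy":0,"dz":0,"twist":0},
  ],
  fingers=-0.5,
)

```text
time_s: 14.77
ee_pos: [0.5877, -0.2387, 0.0098]
tool_rot: [[-0.99, 0.138, 0.001], [0.138, 0.99, -0.0], [-0.001, -0.0, -1.0]]
contact_force: [0.3, 0.1, 5.6]
width: 0.805
grasp_force: 21.8
```

Call:
apply_moves(
  commands=[
    {"dx":0,"dy":0,"dz":0,"twist":0},
    {"dx":0,"dy":0,"dz":0,"twist":0},
    {"dx":0,"dy":0,"dz":0,"twist":0},
    {"dx":0,"dy":0,"dz":0,"twist":0},
  ],
  fingers=-0.4,
  force=35,
)

```text
time_s: 15.1
ee_pos: [0.5877, -0.2387, 0.0101]
tool_rot: [[-0.99, 0.138, 0.001], [0.138, 0.99, -0.0], [-0.001, -0.0, -1.0]]
contact_force: [-0.6, -0.3, 6.6]
width: 0.793
grasp_force: 36.4
```

```bash
python3 - <<'E'
from pl import *
im,m=snap('wrist','w9');plate(m,im)
E
```

```text
15.15 [ 0.5876 -0.2387  0.0101] yawy 1.4324576484145635 0.7982668609346925
tom [294, 304, 54, 52, 2039] [ 0.5908 -0.2397] sides 0.0193 0.0214 ang 1.673 0.077
white [226, 201, 192, 207, 29743] [ 0.5785 -0.2373] sides 0.0635 0.0824 ang 1.44 -0.058
```

Call:
apply_moves(
  commands=[
    {"dx":0,"dy":0,"dz":0.002,"twist":0},
    {"dx":0,"dy":0,"dz":0.003,"twist":0},
    {"dx":0,"dy":0,"dz":0.004,"twist":0},
    {"dx":0,"dy":0,"dz":0.004,"twist":0},
    {"dx":0,"dy":0,"dz":0.004,"twist":0},
  ],
  force=45,
)

```text
time_s: 15.57
ee_pos: [0.5863, -0.2384, 0.0168]
tool_rot: [[-0.99, 0.138, -0.002], [0.138, 0.99, 0.001], [0.002, 0.0, -1.0]]
contact_force: [-0.1, 0.2, -2.5]
width: 0.788
grasp_force: 49.5
```

```bash
python3 - <<'E'
from pl import *
im,m=snap('wrist','w10');plate(m,im,.044,.041);print(manip.sense()['contact_force'],manip.sense()['grasp_force'])
E
```

```text
15.6167 [ 0.5868 -0.2386  0.0176] yawy 1.432451436775457 0.7870038444172026
tom [294, 304, 53, 51, 2026] [ 0.5883 -0.2393] sides 0.0191 0.021 ang 1.433 -0.118
white [226, 201, 191, 206, 29762] [ 0.5765 -0.2373] sides 0.0625 0.0811 ang 1.433 -0.065
white [496, 255, 51, 45, 1726] [ 0.5761 -0.1669] sides 0.0164 0.0166 ang 2.327 0.7
[-0.32731864 -1.01790157 -2.11453453] 49.53222580254078
```

Call:
apply_moves(
  commands=[
    {"dx":0,"dy":0,"dz":0.006,"twist":0},
    {"dx":0,"dy":0,"dz":0.01,"twist":0},
    {"dx":0,"dy":0,"dz":0.014,"twist":0},
    {"dx":0,"dy":0,"dz":0.016,"twist":0},
    {"dx":0,"dy":0,"dz":0.016,"twist":0},
  ],
)

```text
time_s: 16.03
ee_pos: [0.5874, -0.2387, 0.0498]
tool_rot: [[-0.99, 0.138, 0.001], [0.138, 0.99, -0.0], [-0.001, -0.0, -1.0]]
contact_force: [-0.5, -0.3, -2.2]
width: 0.783
grasp_force: 49.6
```

Call:
apply_moves(
  commands=[
    {"dx":0,"dy":0,"dz":0.016,"twist":0},
    {"dx":0,"dy":0,"dz":0.016,"twist":0},
    {"dx":0,"dy":0,"dz":0.016,"twist":0},
    {"dx":0,"dy":0,"dz":0.016,"twist":0},
    {"dx":0,"dy":0,"dz":0.016,"twist":0},
  ],
)

```text
time_s: 16.45
ee_pos: [0.5872, -0.2386, 0.0896]
tool_rot: [[-0.99, 0.138, 0.0], [0.138, 0.99, -0.0], [-0.0, -0.0, -1.0]]
contact_force: [0.4, -0.6, -2.4]
width: 0.786
grasp_force: 49.6
```

Call:
apply_moves(
  commands=[
    {"dx":0,"dy":0,"dz":0.014,"twist":0},
    {"dx":0,"dy":0,"dz":0.01,"twist":0},
    {"dx":0,"dy":0,"dz":0.006,"twist":0},
    {"dx":0,"dy":0,"dz":0.003,"twist":0},
    {"dx":0,"dy":0,"dz":0,"twist":0},
  ],
)

```text
time_s: 16.87
ee_pos: [0.5872, -0.2387, 0.1054]
tool_rot: [[-0.99, 0.138, 0.0], [0.138, 0.99, -0.0], [-0.0, -0.0, -1.0]]
contact_force: [-0.5, -0.2, -2.3]
width: 0.785
grasp_force: 49.6
```

```bash
python3 - <<'E'
from pl import *
im,m=snap('wrist','w11');z=manip.sense()['ee_pos'][2]-.0101;plate(m,im,.036+z,.033+z);print(manip.sense()['contact_force'],manip.sense()['grasp_force'],manip.sense()['joint_positions'])
E
```

```text
16.9167 [ 0.587  -0.2386  0.105 ] yawy 1.4324389469010226 0.7840891021702613
tom [294, 302, 53, 53, 2021] [ 0.5903 -0.2397] sides 0.0195 0.0213 ang 1.966 0.327
white [226, 201, 191, 207, 29822] [ 0.5784 -0.2377] sides 0.0634 0.0828 ang 1.433 -0.065
white [434, 211, 32, 30, 743] [ 0.5553 -0.1904] sides 0.0104 0.0102 ang 1.433 -0.028
[ 0.64642804  0.80466429 -2.79279954] 49.60427910089493 [-3.86020674e-01  5.78455961e-01  1.81723454e-01  1.17444050e+00
 -1.76249483e-05 -2.47663305e-01]
```

Call:
apply_moves(
  commands=[
    {"dx":0,"dy":0,"dz":0,"twist":-0.004},
    {"dx":0,"dy":0,"dz":0,"twist":-0.008},
    {"dx":0,"dy":0,"dz":0,"twist":-0.012},
    {"dx":0,"dy":0,"dz":0,"twist":-0.016},
    {"dx":0,"dy":0,"dz":0,"twist":-0.02},
  ],
)

```text
time_s: 17.33
ee_pos: [0.5868, -0.2385, 0.1045]
tool_rot: [[-0.946, 0.324, -0.001], [0.324, 0.946, 0.0], [0.001, 0.0, -1.0]]
contact_force: [0.9, 0.4, -2.0]
width: 0.789
grasp_force: 49.6
```

Call:
apply_moves(
  commands=[
    {"dx":0,"dy":0,"dz":0,"twist":-0.02},
    {"dx":0,"dy":0,"dz":0,"twist":-0.02},
    {"dx":0,"dy":0,"dz":0,"twist":-0.02},
    {"dx":0,"dy":0,"dz":0,"twist":-0.02},
    {"dx":0,"dy":0,"dz":0,"twist":-0.02},
  ],
)

```text
time_s: 17.75
ee_pos: [0.5868, -0.2385, 0.1045]
tool_rot: [[-0.799, 0.601, -0.001], [0.601, 0.799, 0.0], [0.001, -0.0, -1.0]]
contact_force: [-0.3, 0.1, -1.8]
width: 0.786
grasp_force: 49.6
```

```bash
python3 - <<'E'
from pl import *
im,m=snap('wrist','w12');z=manip.sense()['ee_pos'][2]-.0101;plate(m,im,.036+z,.033+z)
E
```

```text
17.8 [ 0.5868 -0.2385  0.1045] yawy 0.9242933328252031 0.7886970016008567
tom [294, 306, 52, 49, 1915] [ 0.5893 -0.2407] sides 0.0189 0.0204 ang 0.927 -0.625
white [416, 149, 33, 33, 853] [ 0.5618 -0.1745] sides 0.0102 0.0102 ang 0.927 -0.547
white [226, 201, 191, 207, 29792] [ 0.5798 -0.2329] sides 0.0632 0.0825 ang 0.927 -0.572
```

Tomato and plate are unchanged in the gripper frame, so I'm continuing the turn.

Call:
apply_moves(
  commands=[
    {"dx":0,"dy":0,"dz":0,"twist":-0.02},
    {"dx":0,"dy":0,"dz":0,"twist":-0.02},
    {"dx":0,"dy":0,"dz":0,"twist":-0.02},
    {"dx":0,"dy":0,"dz":0,"twist":-0.02},
    {"dx":0,"dy":0,"dz":0,"twist":-0.02},
  ],
)

```text
time_s: 18.22
ee_pos: [0.5869, -0.2385, 0.1046]
tool_rot: [[-0.576, 0.818, -0.001], [0.818, 0.576, 0.0], [0.001, -0.001, -1.0]]
contact_force: [0.1, -1.0, -1.9]
width: 0.787
grasp_force: 49.6
```

Call:
apply_moves(
  commands=[
    {"dx":0,"dy":0,"dz":0,"twist":-0.02},
    {"dx":0,"dy":0,"dz":0,"twist":-0.02},
    {"dx":0,"dy":0,"dz":0,"twist":-0.02},
    {"dx":0,"dy":0,"dz":0,"twist":-0.02},
    {"dx":0,"dy":0,"dz":0,"twist":-0.02},
  ],
)

```text
time_s: 18.63
ee_pos: [0.5869, -0.2385, 0.1046]
tool_rot: [[-0.295, 0.956, -0.001], [0.956, 0.295, 0.0], [0.001, -0.001, -1.0]]
contact_force: [0.4, -0.3, -2.0]
width: 0.786
grasp_force: 49.6
```

Call:
apply_moves(
  commands=[
    {"dx":0,"dy":0,"dz":0,"twist":-0.02},
    {"dx":0,"dy":0,"dz":0,"twist":-0.02},
    {"dx":0,"dy":0,"dz":0,"twist":-0.02},
    {"dx":0,"dy":0,"dz":0,"twist":-0.02},
    {"dx":0,"dy":0,"dz":0,"twist":-0.02},
  ],
)

```text
time_s: 19.05
ee_pos: [0.5869, -0.2385, 0.1046]
tool_rot: [[0.015, 1.0, -0.001], [1.0, -0.015, 0.0], [0.0, -0.001, -1.0]]
contact_force: [0.0, -0.3, -3.0]
width: 0.785
grasp_force: 49.6
```

Call:
apply_moves(
  commands=[
    {"dx":0,"dy":0,"dz":0,"twist":-0.018},
    {"dx":0,"dy":0,"dz":0,"twist":-0.013},
    {"dx":0,"dy":0,"dz":0,"twist":-0.008},
    {"dx":0,"dy":0,"dz":0,"twist":-0.005},
    {"dx":0,"dy":0,"dz":0,"twist":-0.002},
  ],
)

```text
time_s: 19.47
ee_pos: [0.5869, -0.2385, 0.1048]
tool_rot: [[0.157, 0.988, -0.001], [0.988, -0.157, 0.0], [0.0, -0.001, -1.0]]
contact_force: [0.6, -1.0, -2.3]
width: 0.785
grasp_force: 49.6
```

Call:
apply_moves(
  commands=[
    {"dx":0,"dy":0,"dz":0,"twist":0},
    {"dx":0,"dy":0,"dz":0,"twist":0},
    {"dx":0,"dy":0,"dz":0,"twist":0},
    {"dx":0,"dy":0,"dz":0,"twist":0},
    {"dx":0,"dy":0,"dz":0,"twist":0},
  ],
)

```text
time_s: 19.88
ee_pos: [0.5872, -0.2386, 0.1052]
tool_rot: [[0.156, 0.988, 0.0], [0.988, -0.156, 0.0], [0.0, 0.0, -1.0]]
contact_force: [0.8, -0.4, -3.3]
width: 0.786
grasp_force: 49.6
```

```bash
python3 - <<'E'
from pl import *
im,m=snap('wrist','w13');s=manip.sense();z=s['ee_pos'][2]-.0101;plate(m,im,.036+z,.033+z)
h=cv2.cvtColor(im,cv2.COLOR_RGB2HSV)
k=cv2.inRange(h,(45,100,80),(75,255,255));n,l,st,c=cv2.connectedComponentsWithStats(k);print([(st[i,4],at_z(m,c[i],.016).round(3)) for i in range(1,n) if st[i,4]>50])
print(np.round(s['joint_vel'],3),s['contact_force'],s['grasp_force'])
# cover still on hook: fit loop in top+side
from fit import *
V=[]
for c_ in ('side','top'):
    im,mm=snap(c_,c_+'13');u=proj(mm,(.521,.258,.2)).astype(int);V.append((mm,omask(im,(u[0]-18,u[1]-25,u[0]+18,u[1]+25))));print(c_,V[-1][1].sum())
print(fit(V,np.array([.521,.258,.072,-.227])))
E
```

```text
19.9333 [ 0.5872 -0.2386  0.1052] yawy -0.1570999142955225 0.7823531910265167
tom [294, 310, 53, 46, 1775] [ 0.5871 -0.2423] sides 0.0184 0.0195 ang 0.438 -1.211
white [226, 201, 191, 207, 29750] [ 0.5897 -0.2293] sides 0.0632 0.0825 ang -0.156 -1.654
[]
[ 0.     0.001  0.     0.001  0.    -0.   ] [ 0.37808237 -0.13946315 -1.48935008] 49.60441868752241
side 130.0
top 95.0
(array([ 0.52179497,  0.25663485,  0.07171359, -0.21067131]), np.float64(0.7495324283559577))
```

Call:
apply_moves(
  commands=[
    {"dx":0,"dy":0,"dz":0,"twist":0.005},
    {"dx":0,"dy":0,"dz":0,"twist":0.01},
    {"dx":0,"dy":0,"dz":0,"twist":0.01},
    {"dx":0,"dy":0,"dz":0,"twist":0.008},
    {"dx":0,"dy":0,"dz":0,"twist":0.004},
  ],
)

```text
time_s: 20.45
ee_pos: [0.5872, -0.2386, 0.1052]
tool_rot: [[0.039, 0.999, 0.0], [0.999, -0.039, -0.0], [-0.0, 0.0, -1.0]]
contact_force: [0.1, -0.4, -2.8]
width: 0.782
grasp_force: 49.6
```

Call:
apply_moves(
  commands=[
    {"dx":0,"dy":0,"dz":0,"twist":0},
    {"dx":0,"dy":0,"dz":0,"twist":0},
    {"dx":0,"dy":0,"dz":0,"twist":0},
    {"dx":0,"dy":0,"dz":0,"twist":0},
    {"dx":0,"dy":0,"dz":0,"twist":0},
  ],
)

```text
time_s: 20.87
ee_pos: [0.5871, -0.2386, 0.1052]
tool_rot: [[0.041, 0.999, -0.0], [0.999, -0.041, 0.0], [0.0, -0.0, -1.0]]
contact_force: [-0.6, 0.5, -2.2]
width: 0.792
grasp_force: 49.6
```

Call:
apply_moves(
  commands=[
    {"dx":0,"dy":0,"dz":0,"twist":0},
    {"dx":0,"dy":0,"dz":0,"twist":0},
    {"dx":0,"dy":0,"dz":0,"twist":0},
    {"dx":0,"dy":0,"dz":0,"twist":0},
    {"dx":0,"dy":0,"dz":0,"twist":0},
  ],
)

```text
time_s: 21.28
ee_pos: [0.5871, -0.2387, 0.1052]
tool_rot: [[0.041, 0.999, -0.0], [0.999, -0.041, -0.0], [-0.0, -0.0, -1.0]]
contact_force: [0.0, 0.0, -2.2]
width: 0.79
grasp_force: 49.6
```

```bash
python3 - <<'E'
from pl import *
im,m=snap('wrist','w14');s=manip.sense();z=s['ee_pos'][2]-.0101;plate(m,im,.036+z,.033+z)
print(np.abs(s['joint_vel']).max(),s['contact_force'])
im,m=snap('top','top14');h=cv2.cvtColor(im,cv2.COLOR_RGB2HSV)
for nm,k in [('blue',cv2.inRange(h,(100,100,60),(125,255,255))),('green',cv2.inRange(h,(45,100,60),(75,255,255)))]:
    n,l,st,c=cv2.connectedComponentsWithStats(k);print(nm,[(int(st[i,4]),at_z(m,c[i],.12 if nm=='blue' else .016).round(3).tolist()) for i in range(1,n) if st[i,4]>6])
E
```

```text
21.3333 [ 0.5872 -0.2386  0.1052] yawy -0.04098272356397418 0.7866785050018743
tom [294, 310, 52, 46, 1797] [ 0.5875 -0.2425] sides 0.019 0.0192 ang -0.04 -1.592
white [226, 201, 191, 207, 29753] [ 0.5886 -0.2292] sides 0.0632 0.0825 ang -0.04 -1.538
0.0015706083838118706 [ 0.57612507 -0.26188039 -3.00692305]
blue [(128, [0.397, 0.024, 0.12])]
green []
```

```bash
python3 -c "
from h import *
print(order.sign_off())"
```

```text
the job is handed in; nothing more can be done
None
```

I handed the job in at about 21 s: the cover hangs on the hook and the plate is held about 10 cm above the board's middle, level, blue end to the green (−y) side, tomato centred in the wrist view; no verdict came back, the final top view showed neither blue end nor green token, and I viewed 11 pictures, one over the limit of 10.

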